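Re-space the slats of a bread board with a notched spacer block

TASK

The slats of the bread board have crept along their grooves. Take the notched spacer block and, beginning at the pinned slat, set the three loose slats one after the other: straddle the slat with the block and slide it up gently until the block's leading cheek is felt to bear on the slat before it, without driving that slat along or denting the wood, so that the gaps come out equal at 12 mm. Then stand the block back upright on the bare table beside the board and leave the breakfast things alone.

Things in the scene. Friction and masses are not known exactly. Their poses are not given: they have to be found in the camera images.
- board: slatted bread board of bamboo with a steel crumb tray, 254 mm along the row of slats (its y) by 236 mm along the slats (its x), 46 mm high, fixed to the table on rubber feet. Origin: centre of its underside. The row starts with the pinned slat near its -y end and runs to +y, with a wide hand opening left at the +y end. Rails 16 mm thick, level with the slats.
- slat0_top (a point): the first slat, pale bamboo with a 12 mm brass pin head at each end, pinned fast in the frame (it does not move): 200 mm long (x), 22 mm wide (y), 16 mm thick. Point: centre of its top face, 46 mm above the table; axes as the board's.
- slat1_top (a point): second slat, same size, no pins. It can only slide along the board's y in the side grooves (no tilting, turning or lifting), stiffly: about 9 N of drag; it stays where it is left. Edges dent if pushed with over 17 N. Starts 18 to 36 mm clear of slat 0. Point: centre of its top face, 46 mm above the table.
- slat2_top (a point): third slat, same size, sliding alike (drag about 9 N). Starts at least 15 mm clear of slat 1. Point: centre of its top face, 46 mm above the table.
- slat3_top (a point): fourth and last slat, same size, sliding alike (drag about 9 N). Starts at least 15 mm clear of slat 2; at least 20 mm are free behind it. Point: centre of its top face, 46 mm above the table. With 12 mm gaps the centres of neighbouring slats stand 34 mm apart.
- spacer_mid (a point): notched spacer block of red plastic, 90 g, 77 mm high, standing on its two cheeks. Point: its centre, 38.5 mm above its underside. Its x runs along the notch, its y across it; same either way round. On top an upright flat-sided grip, 44 mm (x) by 20 mm (y), 45 mm high, taken across its 20 mm; below it a bridge 44 x 44 mm, 12 mm thick, then the cheeks.
- spacer_notch (a point): the same block: roof of its notch, 20 mm above its underside. Cheeks 44 mm long (x), 10 mm thick, 20 mm high, lower half tapered to a 5 mm nose; notch between them 24 mm wide (y). In use the roof is just over a slat's top (46 mm up), x along the slat; pushed along the row the rear cheek drives the slat, the leading cheek meets the slat before: 10 mm cheek + 2 mm play = 12 mm gap.
- jar: amber jam jar with a white lid, 66 mm across, 85 mm high; bystander, on the other side of the board from the spacer block. Origin at the centre of its underside.
- mug: white mug, 84 mm across, 88 mm high, handle to its +y; bystander. Origin at the centre of its underside.

How it is judged:
On the way, in this order (a step that is already met when the one before it is completed fails the run):
1. gap 1 is set with the spacer: the block straddles the slat, its leading cheek bears on the slat before (over 0.5 N) and the gap is 12 mm within 1.5 mm (y of slat1_top in the frame of slat0_top between 0.0325 and 0.0355 m and contact force between spacer and slat0 above 0.5 N and contact force between spacer and slat1 above 0.5 N), for 0.03 s.
2. gap 2 is set with the spacer: the block straddles the slat, its leading cheek bears on the slat before (over 0.5 N) and the gap is 12 mm within 1.5 mm (y of slat2_top in the frame of slat1_top between 0.0325 and 0.0355 m and contact force between spacer and slat1 above 0.5 N and contact force between spacer and slat2 above 0.5 N), for 0.03 s.
3. gap 3 is set with the spacer: the block straddles the slat, its leading cheek bears on the slat before (over 0.5 N) and the gap is 12 mm within 1.5 mm (y of slat3_top in the frame of slat2_top between 0.0325 and 0.0355 m and contact force between spacer and slat2 above 0.5 N and contact force between spacer and slat3 above 0.5 N), for 0.03 s.
At the end, for the whole second after the job is handed in: all three gaps between neighbouring slats are 12 mm within 1.5 mm (centres 34 mm apart within 1.5 mm), and the spacer block stands upright (within 0.1 rad), at rest, on the bare table off the board (its centre below 42.5 mm) (y of slat1_top in the frame of slat0_top between 0.0325 and 0.0355 m and y of slat2_top in the frame of slat1_top between 0.0325 and 0.0355 m and y of slat3_top in the frame of slat2_top between 0.0325 and 0.0355 m and height (world z) of spacer_mid below 0.0425 m and angle between spacer_mid's own z axis and vertical below 0.1 rad and linear speed of spacer below 0.02 m/s); the robot touches nothing.
It fails at once if a cheek of the spacer block presses sideways on a slat with more than 17 N (contact force between any of cheek_a, cheek_b and slat0 above 17 N or contact force between any of cheek_a, cheek_b and slat1 above 17 N or contact force between any of cheek_a, cheek_b and slat2 above 17 N or contact force between any of cheek_a, cheek_b and slat3 above 17 N).
It fails at once if the jar or the mug is moved by more than 15 mm (distance of any of jar, mug from where it was at the start of the episode above 0.015 m).
It also fails if it takes over 72 s, if anything falls off the work surface, if the arm or the gripper's body presses on something with over 40 N, if the wrist force passes 120 N, or if a joint passes its speed limit or range.

ROBOT

A 6-joint arm with a two-finger parallel gripper is mounted at the origin on the work surface. World frame = base frame: x ahead of the robot, y to its left, z up, the work surface at z = 0. Lengths are in m, angles in rad, forces in N, time in s.
With the tool pointing down it reaches from about 0.35 to 0.975 m from the base axis. Payload 4.9 kg.
Tool frame: the origin (TCP) lies on the front face of the gripper's body, between the roots of the fingers; the fingertips stand ctrl.tip_extent ahead of it and the grasp point (between the pads) lies 54 mm ahead of it (ctrl.tip_extent is the distance from the TCP to the fingertips, in m); z points along the fingers, y is the line along which they close (so a half turn about z gives the same grasp; the last joint's range is limited). The gripper opens to 85 mm and grips with 20 to 120 N. Pads are 22 mm wide; open, the fingers measure 114 mm over their backs; the gripper's body (76 mm by 85 mm) begins 54 mm behind the grasp point. The pads swing forward as they close: fully open they stand 13 mm farther back than shut.
Start: joints at [1.205, 0.053, 1.613, -0, 1.476, -0.119], TCP at [0.153, 0.606, 0.304] pointing down, gripper open.
Joint ranges: [-3.01, 3.01], [-1.01, 2.22], [0.06, 2.58], [-1.02, 4.17], [0.09, 2.62], [-3.14, 3.14]. Speed limits (rad/s): [2.57, 2.57, 3.14, 3.14, 3.14, 3.14].

INTERFACE

Orientations are given as a rotation vector (axis times angle).
In Python, from station import ctrl gives the robot as it stands.
- The arm moves only by the tool apply_moves, never from a script. Its argument "rows" is one flat list of numbers, 6 for each row, row after row: the shift along the tool's x, y, z normalised to -1 to 1, where 1 is 0.6 m, then the turn, a rotation vector about the tool's x, y, z normalised to -1 to 1, where 1 is 90 degrees. A call has 1 to 20 rows; each row is the pose to reach, as a shift and turn from the pose commanded when the call began, along the tool's axes at that moment; what a row does not reach only later rows make up. A row lasts 1/10 s, in which the tool goes at most 50 mm and 8.59 degrees, less where a joint would pass 70% of its speed; a pose out of reach is approached as far as the arm can. A call with a number of a shift or a turn outside -1 to 1 is refused whole. A call with a gripper value outside its range is refused whole. "grip" is the opening, from 0 (shut) to 1 (fully open), set as the call begins (left out, the last holds). The fingers move at their own pace and stop on an object; "grip_force" is the grip in N (left out, the last holds). Time passes only in rows, so rows that repeat a pose let the fingers close. It gives the time, the measured TCP pose, the force, the opening and the grip force at its end, in the units of the state.
- ctrl.get_obs(): the state, without advancing time (a new reading comes with each control period).
- ctrl.get_image(name): name is "scene" or "top" or "wrist"; returns (picture, depth): 420x560x3 uint8, blue, green, red; 420x560 float32, m along the optical axis (not along the pixel's ray), 0 where there is no reading.
- ctrl.camera_model(name): a dict with "mtx" (3x3 intrinsics, pixels), "k1" (the pictures are not rectified: a ray, as slopes to the right and down, at radius r is drawn at 1 + k1 r^2 times it, then the intrinsics apply), "R" (3x3) and "t" (3): a world point X has camera coordinates R X + t; the wrist camera has in their place "tool_from_camera" (4x4, takes a point from camera to tool coordinates, whose origin is the TCP and whose axes are the flange's). Camera axes: x right, y down, z forward; pixel columns grow to the right and rows downward; lengths in m; the calibration is good to about 2 mm. A picture is of the moment at which its call begins: read the wrist's pose just before it. camera_model takes no time and is no camera call.
- ctrl.finish_job(): hands the job in; it is judged then, once.
The state is a dict: "t": time; "q": joint angles; "dq": joint speeds; "effort": joint torques, N m; "tool_pos": TCP position; "tool_rot": TCP orientation; "contact_force": force on the tool from outside, world axes, zero at the start; "wrist_torque": the same for the moment, N m; "opening": finger opening in m; "grip_force": force on a finger pad.
Only numpy, scipy, OpenCV 4.12 (cv2) and the standard library are available. Lean on these libraries where they do the work, as an engineer would, in place of code of your own. Each camera call takes 0.05 s, during which the arm holds its last target. There are 200 camera calls.

## Working session

There is one attempt and no reset: what is moved stays moved. The work goes in short steps, Python scripts to look and compute and a tool call to move; the robot and the scene stay as the last step left them, time stands still between calls to the robot, and variables do not carry over. Pictures are saved under pics/ and viewed, at most 10 in all, crops included, and the job is handed in when it is done.

Besides the shell and the picture viewer there is one more tool, called as a command line: name --argument value ..., lists and objects as JSON in quotes. apply_moves: Moves the arm, as the interface text tells. Its arguments: {"type":"object","properties":{"rows":{"type":"array","items":{"type":"number"}},"grip":{"type":"number"},"grip_force":{"type":"number"}},"required":["rows"]}

```bash
ls; mkdir -p pics
cat > h.py <<'E'
import numpy as np, cv2
from scipy.spatial.transform import Rotation as Rn
from station import ctrl
def cam(name,obs=None):
    m=ctrl.camera_model(name); K=np.array(m['mtx']);k1=m['k1']
    if name=='wrist':
        T=np.array(m['tool_from_camera']); Rt=Rn.from_rotvec(obs['tool_rot']).as_matrix()
        Rc=Rt@T[:3,:3]; c=Rt@T[:3,3]+np.array(obs['tool_pos'])
    else:
        R=np.array(m['R']); Rc=R.T; c=-R.T@np.array(m['t'])
    return K,k1,Rc,c
def ray(uv,C):
    K,k1,Rc,c=C
    uv=np.atleast_2d(np.asarray(uv,float))
    p=cv2.undistortPoints(uv[:,None],K,np.array([k1,0,0,0,0.]))[:,0]
    return np.c_[p,np.ones(len(p))]@Rc.T
def onz(uv,C,z):
    d=ray(uv,C); c=C[3]; s=(z-c[2])/d[:,2]; return c+d*s[:,None]
def proj(X,C):
    K,k1,Rc,c=C; p=(np.atleast_2d(X)-c)@Rc; 
    q=cv2.projectPoints(p[:,None],np.zeros(3),np.zeros(3),K,np.array([k1,0,0,0,0.]))[0]; return q[:,0]
E
python3 - <<'E'
from h import *
o=ctrl.get_obs(); print(o, ctrl.tip_extent)
for n in ['top','scene']:
    im,d=ctrl.get_image(n); cv2.imwrite(f'pics/{n}0.png',im); np.save(f'pics/{n}0.npy',d)
    print(n,cam(n))
print(ctrl.camera_model('wrist'))
E
```

```text
pics
{'t': 0.0, 'q': array([ 1.20497438e+00,  5.33316222e-02,  1.61427385e+00,  5.46977471e-06,
        1.47598614e+00, -1.19004728e-01]), 'dq': array([ 1.00816471e-03,  8.74570103e-04,  4.36614537e-04,  1.55451208e-04,
       -5.59721477e-05, -1.84465286e-03]), 'effort': array([-4.30780165e-04, -3.93665814e+01, -3.70183575e+01, -2.80497972e-05,
        6.93685783e-03, -1.04534612e-05]), 'tool_pos': array([0.15253274, 0.60562064, 0.30269055]), 'tool_rot': array([-3.86657154e-01, -3.11721726e+00,  3.04563508e-03]), 'contact_force': array([-0.47930639,  0.48454616,  0.0927389 ]), 'wrist_torque': array([ 0.0255091 , -0.04679472, -0.05684315]), 'grip_force': 0.0, 'opening': 0.08539578269619044} 0.0726
top (array([[379.4970728 ,   0.        , 283.64471021],
       [  0.        , 379.4970728 , 207.64800526],
       [  0.        ,   0.        ,   1.        ]]), -0.10576301779169907, array([[-0.02518095, -0.98186477,  0.18790286],
       [-0.99957165,  0.02192512, -0.01938582],
       [ 0.01491446, -0.18831052, -0.98199629]]), array([0.40056698, 0.00679551, 0.97757611]))
scene (array([[506.3
[... 208 characters left out ...]
8],
       [ 0.83016237,  0.46525526, -0.30719373],
       [-0.00560396, -0.54400738, -0.83906172]]), array([1.04792271, 0.30245768, 0.9192681 ]))
{'mtx': array([[316.8158188 ,   0.        , 280.92317009],
       [  0.        , 316.8158188 , 211.10744415],
       [  0.        ,   0.        ,   1.        ]]), 'k1': -0.050991015686325726, 'tool_from_camera': array([[ 4.84548537e-05, -9.55231598e-01, -2.95859074e-01,
         7.49121164e-02],
       [ 9.99999988e-01,  9.04324311e-05, -1.28199761e-04,
        -5.15602437e-05],
       [ 1.49215718e-04, -2.95859064e-01,  9.55231591e-01,
        -6.99032092e-02],
       [ 0.00000000e+00,  0.00000000e+00,  0.00000000e+00,
         1.00000000e+00]])}
```

View pics/top0.png

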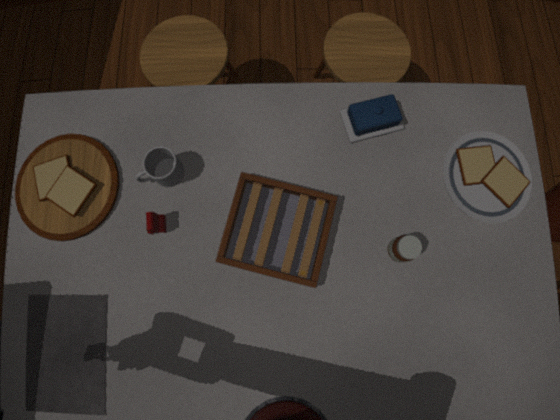

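View pics/scene0.png

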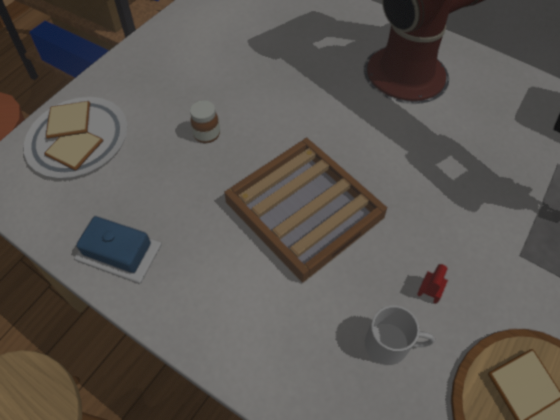

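Run:
```python
from h import *
t=cv2.imread('pics/top0.png'); s=cv2.imread('pics/scene0.png')
a=cv2.resize(t[165:295,130:350],None,fx=3.4,fy=3.4,interpolation=cv2.INTER_CUBIC)
cv2.imwrite('pics/c0.png',np.clip(a*1.6,0,255).astype(np.uint8))
C=cam('top');S=cam('scene')
print('board cnr z.046',onz([[242,174],[337,190],[316,285],[218,262]],C,.046).round(3).tolist())
for n,im,CC in(('top',t,C),('scene',s,S)):
    b=im.astype(int); m=((b[...,2]>70)&(b[...,1]<0.45*b[...,2])&(b[...,0]<.45*b[...,2])).astype(np.uint8)
    k,l,st,ce=cv2.connectedComponentsWithStats(m)
    for i in range(1,k):
        if st[i,4]>60: print(n,st[i],ce[i].round(1),onz(ce[i],CC,.05).round(3), cv2.minAreaRect(np.argwhere(l==i)[:,::-1].astype(np.float32)))
print('mug',onz([160,160],C,.088),'jar',onz([408,247],C,.085))
```

```text
board cnr z.046 [[0.668, 0.092, 0.046], [0.621, -0.148, 0.046], [0.386, -0.085, 0.046], [0.447, 0.152, 0.046]]
top [146 212   5  18  61] [148.3 220.9] [[0.552 0.327 0.05 ]] ((148.37548828125, 220.5078125), (16.904516220092773, 3.8050756454467773), 86.42366790771484)
scene [433 265  13  33 242] [439.8 280. ] [[0.544 0.325 0.05 ]] ((439.35003662109375, 280.95001220703125), (12.016654968261719, 31.939001083374023), 18.434947967529297)
mug [[0.69724356 0.29120153 0.088     ]] jar [[ 0.4689836  -0.30559852  0.085     ]]
```

View pics/c0.png

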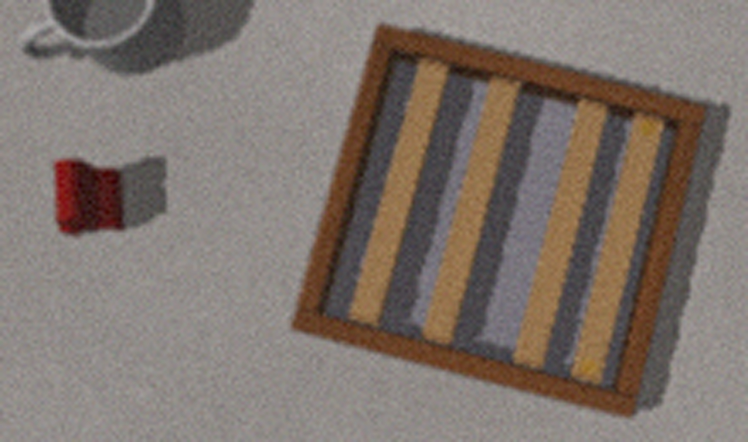

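apply_moves --rows '[-0.7, -0.555, -0.03, 0, 0, 0, -0.7, -0.555, -0.03, 0, 0, 0, -0.7, -0.555, -0.03, 0, 0, 0, -0.7, -0.555, -0.03, 0, 0, 0, -0.7, -0.555, -0.03, 0, 0, 0, -0.7, -0.555, -0.03, 0, 0, 0, -0.7, -0.555, -0.03, 0, 0, 0, -0.7, -0.555, -0.03, 0, 0, 0, -0.7, -0.555, -0.03, 0, 0, 0, -0.7, -0.555, -0.03, 0, 0, 0, -0.7, -0.555, -0.03, 0, 0, 0, -0.7, -0.555, -0.03, 0, 0, 0, -0.7, -0.555, -0.03, 0, 0, 0, -0.7, -0.555, -0.03, 0, 0, 0, -0.7, -0.555, -0.03, 0, 0, 0]'

```text
t: 1.6
tool_pos: [0.4779, 0.1815, 0.3217]
tool_rot: [-0.384, -3.118, -0.0]
contact_force: [-0.1, -0.5, -0.3]
opening: 0.0855
grip_force: 0.0
```

Run:
```python
from h import *
o=ctrl.get_obs(); im,d=ctrl.get_image('wrist'); cv2.imwrite('pics/w1.png',im); np.save('pics/w1.npy',d); np.savez('pics/w1o.npz',**o)
print(o['t'],o['tool_pos'],o['tool_rot'],o['contact_force'])
```

```text
1.6 [0.47788804 0.18154404 0.32166635] [-3.83660382e-01 -3.11761938e+00 -4.71389564e-05] [-0.09324024 -0.49397971 -0.27605391]
```

View pics/w1.png

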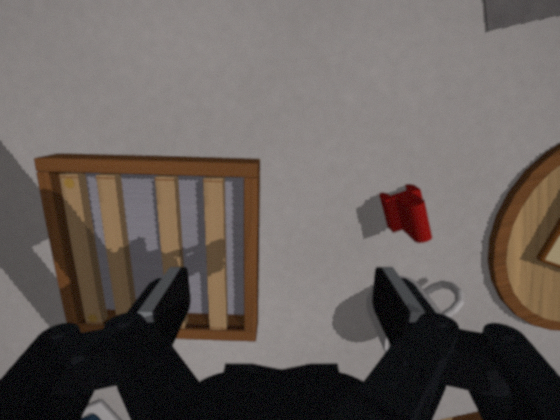

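```bash
cat >> h.py <<'E'
def cloud(d,C):
    v,u=np.mgrid[:d.shape[0],:d.shape[1]]
    uv=np.c_[u.ravel(),v.ravel()].astype(float)
    return (C[3]+ray(uv,C)*d.ravel()[:,None]).reshape(*d.shape,3)
def redmask(im):
    b=im.astype(int); return (b[...,2]>50)&(b[...,1]<0.4*b[...,2])&(b[...,0]<.4*b[...,2])
def bamboo(im):
    h=cv2.cvtColor(im,cv2.COLOR_BGR2HSV); return (h[...,0]>12)&(h[...,0]<24)&(h[...,1]>90)&(h[...,2]>95)
def rect(P):
    P=np.asarray(P[:,:2]*1000,np.float32); c,s,a=cv2.minAreaRect(P); b=cv2.boxPoints((c,s,a))
    e=b[1]-b[0],b[2]-b[1]; e=max(e,key=lambda x:np.hypot(*x)); return np.array(c).round(1),np.array(s).round(1),np.degrees(np.arctan2(e[1],e[0])).round(1)
E
python3 - <<'E'
from h import *
im=cv2.imread('pics/w1.png'); d=np.load('pics/w1.npy'); o=dict(np.load('pics/w1o.npz')); C=cam('wrist',o)
P=cloud(d,C)
rm=redmask(im)&(d>0)
print('red z',np.percentile(P[rm][:,2],[2,20,50,80,98]).round(3), rm.sum())
t=rm&(abs(P[...,2]-.077)<.006); print('top',t.sum(),rect(P[t]),P[t].mean(0).round(4))
bm=bamboo(im).astype(np.uint8); bm[260:,120:]&=(np.arange(bm.shape[1])[None,120:]<150).astype(np.uint8)
bm[:,260:]=0
k,l,st,ce=cv2.connectedComponentsWithStats(cv2.morphologyEx(bm,cv2.MORPH_OPEN,np.ones((3,3))))
for i in range(1,k):
    if st[i,4]>300:
        uv=np.argwhere(l==i)[:,::-1]; X=onz(uv,C,.046); print(st[i],rect(X), 'z',np.median(P[l==i][:,2]).round(4))
# board outer left/right edges brown
h=cv2.cvtColor(im,cv2.COLOR_BGR2HSV); br=((h[...,0]<14)&(h[...,1]>120)&(abs(P[...,2]-.046)<.01)); br[:,265:]=0; br[:140]=0; br[345:]=0
X=onz(np.argwhere(br)[:,::-1],C,.046); print('board',br.sum(),rect(X))
g=(d>0)&(P[...,2]<.02)&(P[...,2]>-.02); print('table z',np.median(P[g][:,2]))
E
```

```text
red z [0.017 0.032 0.056 0.075 0.077] 1735
top 599 (array([548.4, 316.3]), array([42.9, 17. ]), np.float32(4.1)) [0.5472 0.3161 0.0754]
[ 60 174  26  49 758] (array([435.9, -55.8]), array([23.6, 57.2]), np.float32(-14.5)) z 0.0459
[  97  174   27   79 1406] (array([465.1, -19. ]), array([22.7, 95.6]), np.float32(-16.2)) z 0.0459
[ 156  176   24   78 1472] (array([483.1,  46.1]), array([23.1, 94.1]), np.float32(-15.9)) z 0.0458
[ 204  178   21   68 1229] (array([492.1,  99. ]), array([21.9, 81.2]), np.float32(-15.9)) z 0.0461
[246 206  11  45 301] (array([520.9, 134.9]), array([11.7, 54.6]), np.float32(-15.9)) z 0.0461
board 5828 (array([526.4,   9.7]), array([251.9, 234.7]), np.float32(74.0))
table z 8.37361442572182e-05
```

apply_moves --rows '[-0.0595, 0.2465, 0.2, 0, 0, -0.201, -0.0595, 0.2465, 0.2, 0, 0, -0.201, -0.0595, 0.2465, 0.2, 0, 0, -0.201, -0.0595, 0.2465, 0.2, 0, 0, -0.201, -0.0595, 0.2465, 0.2, 0, 0, -0.201, -0.0595, 0.2465, 0.2, 0, 0, -0.201, -0.0595, 0.2465, 0.2, 0, 0, -0.201, -0.0595, 0.2465, 0.2, 0, 0, -0.201]'

```text
t: 2.45
tool_pos: [0.5498, 0.315, 0.2044]
tool_rot: [-0.107, 3.136, 0.002]
contact_force: [0.1, 0.0, 1.1]
opening: 0.0856
grip_force: 0.0
```

Run:
```python
from h import *
o=ctrl.get_obs(); im,d=ctrl.get_image('wrist'); cv2.imwrite('pics/w2.png',im); C=cam('wrist',o)
P=cloud(d,C); rm=redmask(im)&(d>0)
for lo,hi in((.07,.085),(.072,.08),(-.01,.1)):
    t=rm&(P[...,2]>lo)&(P[...,2]<hi); print(t.sum(),rect(P[t]),P[t][:,2].mean().round(4))
R=Rn.from_rotvec(o['tool_rot']).as_matrix()
print(o['t'],o['tool_pos'],'ytool yaw',np.degrees(np.arctan2(-R[0,1],R[1,1])),R[:,2].round(4))
```

```text
1664 (array([548.7, 317.9]), array([43.2, 18.6]), np.float32(4.9)) 0.0752
1528 (array([548.7, 318.2]), array([43.1, 17.8]), np.float32(5.1)) 0.0756
3415 (array([559.2, 405.8]), array([226.1,  49.3]), np.float32(83.0)) 0.055
2.45 [0.54977335 0.31499134 0.20440521] ytool yaw 3.924653008523963 [ 0.0035  0.0013 -1.    ]
```

View pics/w2.png

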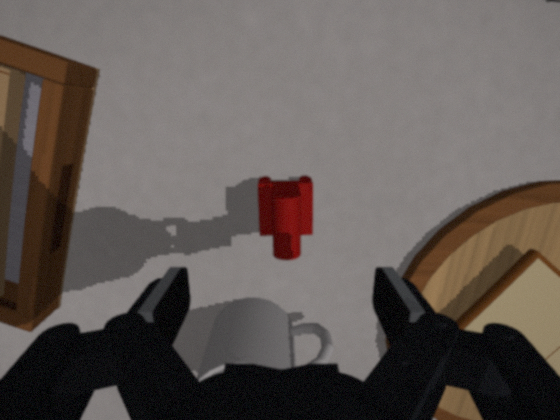

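apply_moves --rows '[0.0, 0.003, 0.08, 0, 0, -0.01, 0.0, 0.003, 0.12, 0, 0, -0.01, 0.0, 0.003, 0.15, 0, 0, -0.01, 0.0, 0.003, 0.16, 0, 0, -0.01, 0.0, 0.003, 0.16, 0, 0, -0.01, 0.0, 0.003, 0.16, 0, 0, -0.01]'

```text
t: 3.1
tool_pos: [0.5503, 0.3173, 0.1078]
tool_rot: [-0.132, 3.136, 0.002]
contact_force: [0.8, -0.6, -0.0]
opening: 0.0855
grip_force: 0.0
```

apply_moves --rows '[0, 0, 0, 0, 0, 0, 0, 0, 0, 0, 0, 0, 0, 0, 0, 0, 0, 0, 0, 0, 0, 0, 0, 0, 0, 0, 0, 0, 0, 0, 0, 0, 0, 0, 0, 0, 0, 0, 0, 0, 0, 0, 0, 0, 0, 0, 0, 0, 0, 0, 0, 0, 0, 0, 0, 0, 0, 0, 0, 0, 0, 0, 0, 0, 0, 0, 0, 0, 0, 0, 0, 0]' --grip 0 --grip_force 60

```text
t: 4.3
tool_pos: [0.5493, 0.3171, 0.1061]
tool_rot: [-0.133, 3.139, 0.0]
contact_force: [-0.8, 0.1, 4.1]
opening: 0.0191
grip_force: 59.5
```

apply_moves --rows '[0, 0, -0.08, 0, 0, 0, 0, 0, -0.16, 0, 0, 0, 0.108, -0.577, -0.167, 0, 0, 0.231, 0.108, -0.577, -0.167, 0, 0, 0.231, 0.108, -0.577, -0.167, 0, 0, 0.231, 0.108, -0.577, -0.167, 0, 0, 0.231, 0.108, -0.577, -0.167, 0, 0, 0.231, 0.108, -0.577, -0.167, 0, 0, 0.231, 0.108, -0.577, -0.167, 0, 0, 0.231, 0.108, -0.577, -0.167, 0, 0, 0.231, 0.108, -0.577, -0.167, 0, 0, 0.231, 0.108, -0.577, -0.167, 0, 0, 0.231, 0.108, -0.577, -0.167, 0, 0, 0.231, 0.108, -0.577, -0.167, 0, 0, 0.231]'

```text
t: 5.7
tool_pos: [0.514, -0.0321, 0.2059]
tool_rot: [-0.432, -3.111, -0.0]
contact_force: [0.3, 0.2, -0.4]
opening: 0.0192
grip_force: 59.5
```

```bash
cat > look.py <<'E'
from h import *
import sys
n=sys.argv[1]
o=ctrl.get_obs(); im,d=ctrl.get_image('wrist'); cv2.imwrite(f'pics/{n}.png',im); C=cam('wrist',o)
R=Rn.from_rotvec(o['tool_rot']).as_matrix()
print(o['t'],o['tool_pos'].round(4),'yaw',np.degrees(np.arctan2(-R[0,1],R[1,1])).round(2),R[:,2].round(4),o['contact_force'].round(2))
P=cloud(d,C); bm=(bamboo(im)&(d>0)&(abs(P[...,2]-.046)<.006)).astype(np.uint8)
ey=np.array([.2756,.9613]);O=np.array([.5264,.0097])
k,l,st,ce=cv2.connectedComponentsWithStats(cv2.morphologyEx(bm,cv2.MORPH_OPEN,np.ones((3,3))))
for i in range(1,k):
    if st[i,4]>800:
        X=onz(np.argwhere(l==i)[:,::-1],C,.046); r=rect(X); print(st[i],r,'y',((r[0]/1000-O)@ey*1000).round(1))
rm=redmask(im)&(d>0); Pr=P[rm]; 
Q=(Pr-o['tool_pos'])@R  # tool frame
if rm.sum()>200: print('red tool x,y,z pct',np.percentile(Q,[1,10,50,90,99],axis=0).round(4).tolist(), 'tool y in board',((o['tool_pos'][:2]-O)@ey*1000).round(2))
E
python3 look.py w3
```

```text
5.7 [ 0.514  -0.0321  0.2059] yaw -15.81 [-4.e-04  2.e-04 -1.e+00] [ 0.25  0.22 -0.45]
[  159    53   363   289 13853] (array([527. ,   7.6]), array([250.4, 231.7]), np.float32(74.0)) y -1.9
[ 199   80   38  217 5787] (array([488.8, -71.5]), array([ 22.2, 167.4]), np.float32(-15.8)) y -88.4
[ 262   80   31  141 3945] (array([468.2, -22. ]), array([ 20.5, 100.3]), np.float32(-15.9)) y -46.5
[ 345   81   47  229 6409] (array([524.7,  31.1]), array([ 22.2, 179.8]), np.float32(-16.2)) y 20.1
[ 407   83   62  241 6564] (array([546.9,  81.3]), array([ 23.2, 194.7]), np.float32(-15.8)) y 74.5
red tool x,y,z pct [[-0.0198, -0.0205, 0.0285], [-0.0112, -0.0112, 0.0294], [0.0146, -0.0, 0.0341], [0.0218, 0.0118, 0.0753], [0.0222, 0.0206, 0.0963]] tool y in board -43.62
```

View pics/w3.png

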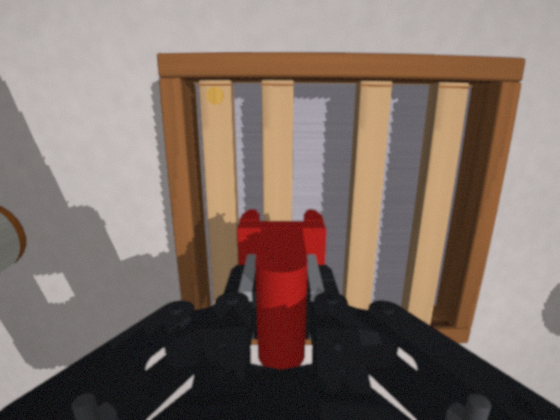

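```bash
cat > edges.py <<'E'
from h import *
import sys
# sub-pixel slat edges along rows: threshold the blue-yellow contrast halfway between slat and surround
def edges(im,C,spans,rows):
    ey=np.array([.2756,.9613]);O=np.array([.5264,.0097])
    s=cv2.GaussianBlur(im,(1,5),0).astype(float); f=s[...,2]-s[...,0]
    out=[]
    for a,b in spans:
        L=[]
        for v in rows:
            r=f[v,a:b]; hi=np.percentile(r,75); 
            c=np.argmax(np.convolve(r,np.ones(15)/15,'same'))
            e=[]
            for sgn in(-1,1):
                j=c
                lo=np.min(r[:c] if sgn<0 else r[c:]); th=(r[c]+lo)/2
                while 0<j<len(r)-1 and r[j]>th: j+=sgn
                i=j-sgn; e.append(a+i+sgn*(r[i]-th)/max(r[i]-r[j],1e-6))
            X=onz([[e[0],v],[e[1],v]],C,.046)[:,:2]; L.append((X-O)@ey*1000)
        L=np.median(L,0); out.append((L.round(2),L.mean().round(2),(L[1]-L[0]).round(1)))
    return out
E
python3 - <<'E'
from edges import *
o=ctrl.get_obs(); im=cv2.imread('pics/w3.png'); C=cam('wrist',o)
for r in(range(95,140,3),range(140,200,3)):
  for e in edges(im,C,[(190,245),(250,305),(340,405),(415,475)],r): print(e)
E
```

```text
(array([-100.09,  -77.2 ]), np.float64(-88.65), np.float64(22.9))
(array([-57.42, -35.78]), np.float64(-46.6), np.float64(21.6))
(array([ 9.13, 31.5 ]), np.float64(20.32), np.float64(22.4))
(array([63.34, 85.77]), np.float64(74.56), np.float64(22.4))
(array([-100.13,  -77.19]), np.float64(-88.66), np.float64(22.9))
(array([-57.48, -35.79]), np.float64(-46.64), np.float64(21.7))
(array([ 9.11, 31.59]), np.float64(20.35), np.float64(22.5))
(array([63.36, 85.81]), np.float64(74.58), np.float64(22.4))
```

apply_moves --rows '[0, -0.005, 0.03, 0, 0, 0, 0, -0.005, 0.06, 0, 0, 0, 0, -0.005, 0.08, 0, 0, 0, 0, -0.005, 0.085, 0, 0, 0, 0, -0.005, 0.09, 0, 0, 0, 0, -0.005, 0.095, 0, 0, 0, 0, -0.005, 0.1, 0, 0, 0, 0, -0.005, 0.1, 0, 0, 0]'

```text
t: 6.55
tool_pos: [0.5131, -0.0363, 0.1461]
tool_rot: [0.436, 3.111, -0.0]
contact_force: [-0.8, -0.7, -0.4]
opening: 0.0194
grip_force: 59.5
```

apply_moves --rows '[0, 0, 0.004, 0, 0, 0, 0, 0, 0.008, 0, 0, 0, 0, 0, 0.012, 0, 0, 0, 0, 0, 0.012, 0, 0, 0, 0, 0, 0.012, 0, 0, 0]'

```text
t: 7.05
tool_pos: [0.5131, -0.0361, 0.1387]
tool_rot: [-0.436, -3.111, -0.001]
contact_force: [1.2, 2.7, -2.5]
opening: 0.0192
grip_force: 59.4
```

```bash
python3 look.py w4; python3 -c "
from station import ctrl
for i in range(3):
  o=ctrl.get_obs();print(o['tool_pos'],o['contact_force']);ctrl.get_image('top')"
```

```text
7.05 [ 0.5131 -0.0361  0.1387] yaw -15.94 [-0.e+00  6.e-04 -1.e+00] [ 1.15  2.68 -2.51]
[  114    26   446    40 12503] (array([418.1,  21.5]), array([216.4,  14.6]), np.float32(74.0)) y -18.5
[ 118   62   53  215 5416] (array([453. , -92.7]), array([ 16.4, 114.1]), np.float32(-15.8)) y -118.7
[ 261   65   46  156 6368] (array([457.3, -18.9]), array([21.5, 77.7]), np.float32(-15.9)) y -46.5
[  171    66    58   243 10024] (array([472.5, -67.1]), array([ 23.2, 133.3]), np.float32(-15.8)) y -88.7
[ 378   66   67  246 9542] (array([503.6,  37.4]), array([ 22.1, 135.9]), np.float32(-16.2)) y 20.3
[  457    70    94   288 10598] (array([536. ,  84.8]), array([ 22.8, 172.4]), np.float32(-16.0)) y 74.8
[ 515  245   45  134 1925] (array([601.8, 109.3]), array([14.1, 98.8]), np.float32(-16.1)) y 116.5
red tool x,y,z pct [[-0.0202, -0.0204, 0.0285], [-0.0115, -0.0112, 0.0294], [0.0145, -0.0, 0.034], [0.0218, 0.0112, 0.0753], [0.0222, 0.0204, 0.0963]] tool y in board -47.66
[ 0.5130609  -0.03606841  0.13871252] [-0.12455969  1.86349295 -2.01786128]
[ 0.51306657 -0.03607119  0.13873814] [ 1.42201262  2.44284136 -2.85364622]
[ 0.51303763 -0.03605003  0.13871333] [ 2.04935679  2.04623411 -3.09496255]
```

View pics/w4.png

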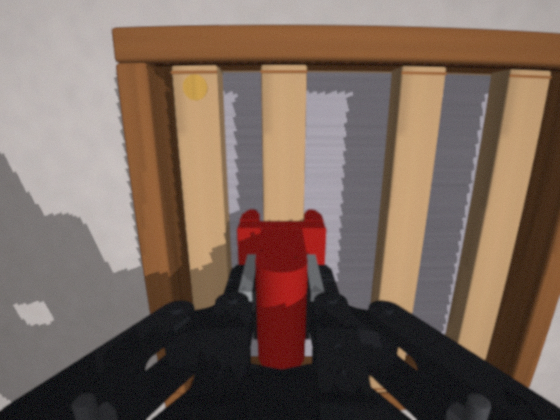

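apply_moves --rows '[0, 0.0015, 0.003, 0, 0, 0, 0, 0.0015, 0.006, 0, 0, 0, 0, 0.0015, 0.0085, 0, 0, 0, 0, 0.0015, 0.0085, 0, 0, 0, 0, 0.0015, 0.0085, 0, 0, 0]'

```text
t: 7.75
tool_pos: [0.5133, -0.0355, 0.1338]
tool_rot: [-0.436, -3.111, 0.0]
contact_force: [0.4, 0.1, -1.4]
opening: 0.0193
grip_force: 59.5
```

apply_moves --rows '[0, -0.001, 0, 0, 0, 0, 0, -0.002, 0, 0, 0, 0, 0, -0.003, 0, 0, 0, 0, 0, -0.004, 0, 0, 0, 0, 0, -0.005, 0, 0, 0, 0, 0, -0.006, 0, 0, 0, 0, 0, -0.007, 0, 0, 0, 0, 0, -0.008, 0, 0, 0, 0, 0, -0.009, 0, 0, 0, 0, 0, -0.01, 0, 0, 0, 0]'

```text
t: 8.75
tool_pos: [0.5122, -0.0395, 0.1338]
tool_rot: [0.436, 3.11, 0.008]
contact_force: [3.1, 9.5, -3.6]
opening: 0.019
grip_force: 59.4
```

```bash
cat > st.py <<'E'
from h import *
o=ctrl.get_obs(); ey=np.array([.2756,.9613]);O=np.array([.5264,.0097])
print(o['t'],'y',((o['tool_pos'][:2]-O)@ey*1000).round(2),'z',o['tool_pos'][2].round(4),'Fy',(o['contact_force'][:2]@ey).round(2),'Fz',o['contact_force'][2].round(2))
E
python3 st.py
```

```text
8.75 y -51.21 z 0.1338 Fy 9.95 Fz -3.61
```

apply_moves --rows '[0, -0.001, 0, 0, 0, 0, 0, -0.002, 0, 0, 0, 0, 0, -0.003, 0, 0, 0, 0, 0, -0.004, 0, 0, 0, 0, 0, -0.005, 0, 0, 0, 0, 0, -0.006, 0, 0, 0, 0]'

```text
t: 9.35
tool_pos: [0.5112, -0.043, 0.1338]
tool_rot: [0.436, 3.11, 0.008]
contact_force: [2.8, 8.8, -2.4]
opening: 0.019
grip_force: 59.4
```

```bash
python3 st.py
```

```text
9.35 y -54.8 z 0.1338 Fy 9.27 Fz -2.44
```

apply_moves --rows '[0, -0.0005, 0, 0, 0, 0, 0, -0.001, 0, 0, 0, 0, 0, -0.0015, 0, 0, 0, 0]'

```text
t: 9.65
tool_pos: [0.5109, -0.0438, 0.1338]
tool_rot: [0.436, 3.11, 0.008]
contact_force: [3.0, 9.5, -2.4]
opening: 0.0193
grip_force: 59.4
```

```bash
python3 st.py
```

```text
9.65 y -55.7 z 0.1338 Fy 9.91 Fz -2.39
```

apply_moves --rows '[0, -0.0005, 0, 0, 0, 0, 0, -0.001, 0, 0, 0, 0, 0, -0.0015, 0, 0, 0, 0]'

```text
t: 9.95
tool_pos: [0.5107, -0.0447, 0.1338]
tool_rot: [0.436, 3.11, 0.008]
contact_force: [4.4, 8.2, -2.6]
opening: 0.0194
grip_force: 59.4
```

```bash
python3 st.py
```

```text
9.95 y -56.61 z 0.1338 Fy 9.13 Fz -2.65
```

apply_moves --rows '[0, -0.0005, 0, 0, 0, 0, 0, -0.001, 0, 0, 0, 0, 0, -0.0013, 0, 0, 0, 0]'

```text
t: 10.25
tool_pos: [0.5105, -0.0452, 0.1338]
tool_rot: [0.436, 3.11, 0.009]
contact_force: [4.6, 10.6, -1.9]
opening: 0.0194
grip_force: 59.4
```

```bash
python3 st.py
```

```text
10.25 y -57.12 z 0.1338 Fy 11.41 Fz -1.86
```

apply_moves --rows '[0, -0.0004, 0, 0, 0, 0, 0, -0.0004, 0, 0, 0, 0]'

```text
t: 10.45
tool_pos: [0.5105, -0.0452, 0.1338]
tool_rot: [0.436, 3.11, 0.009]
contact_force: [4.3, 9.6, -3.6]
opening: 0.0194
grip_force: 59.4
```

```bash
python3 st.py
```

```text
10.45 y -57.19 z 0.1338 Fy 10.44 Fz -3.65
```

apply_moves --rows '[0, -0.0005, 0, 0, 0, 0, 0, -0.001, 0, 0, 0, 0, 0, -0.001, 0, 0, 0, 0]'

```text
t: 10.75
tool_pos: [0.5105, -0.0454, 0.1338]
tool_rot: [0.437, 3.109, 0.011]
contact_force: [4.4, 11.6, -2.9]
opening: 0.0193
grip_force: 59.4
```

```bash
python3 st.py
```

```text
10.75 y -57.34 z 0.1338 Fy 12.36 Fz -2.9
```

apply_moves --rows '[0, 0.002, 0, 0, 0, 0, 0, 0.004, 0, 0, 0, 0, 0, 0.006, 0, 0, 0, 0, 0, 0.007, 0, 0, 0, 0, 0, 0.007, 0, 0, 0, 0]'

```text
t: 11.25
tool_pos: [0.5109, -0.0443, 0.1339]
tool_rot: [-0.436, -3.111, 0.001]
contact_force: [-0.6, -0.1, -1.2]
opening: 0.0197
grip_force: 60.0
```

```bash
python3 st.py
```

```text
11.25 y -56.15 z 0.1339 Fy -0.27 Fz -1.15
```

apply_moves --rows '[0, 0, -0.02, 0, 0, 0, 0, 0, -0.05, 0, 0, 0, 0, 0, -0.075, 0, 0, 0, 0, 0.05, -0.075, 0, 0, 0, 0, 0.1, -0.075, 0, 0, 0, 0, 0.1275, -0.075, 0, 0, 0, 0, 0.1275, -0.075, 0, 0, 0, 0, 0.1275, -0.075, 0, 0, 0]'

```text
t: 12.05
tool_pos: [0.5321, 0.0295, 0.1796]
tool_rot: [0.434, 3.111, -0.001]
contact_force: [-0.2, -0.5, -1.8]
opening: 0.0192
grip_force: 60.3
```

```bash
python3 look.py w5
```

```text
12.05 [0.5321 0.0295 0.1796] yaw -15.9 [ 7.e-04 -7.e-04 -1.e+00] [-0.16 -0.46 -1.8 ]
[   40    44   414   211 12734] (array([480.8,  21.2]), array([250. , 134.9]), np.float32(74.1)) y -1.5
[ 401   73   50  242 4239] (array([544.4, 125.9]), array([ 14.2, 169.4]), np.float32(-15.9)) y 116.7
[ 139   75   56  228 7571] (array([493.1, -36.7]), array([ 23.5, 157. ]), np.float32(-15.8)) y -53.8
[ 265   75   36  146 4666] (array([482.9,  44. ]), array([21. , 91.6]), np.float32(-16.4)) y 21.0
[ 340   75   51  235 7507] (array([531.5,  86. ]), array([ 22.5, 162.5]), np.float32(-16.1)) y 74.8
[  85   76   67  251 8361] (array([494.5, -72.6]), array([ 24.8, 179.4]), np.float32(-16.1)) y -87.9
red tool x,y,z pct [[-0.0201, -0.0204, 0.0285], [-0.0116, -0.0107, 0.0294], [0.0145, -0.0, 0.0342], [0.0218, 0.0118, 0.0752], [0.0222, 0.0206, 0.0969]] tool y in board 20.6
```

apply_moves --rows '[0, 0, 0.03, 0, 0, 0, 0, 0, 0.045, 0, 0, 0, 0, 0, 0.05, 0, 0, 0, 0, 0, 0.055, 0, 0, 0, 0, 0, 0.06, 0, 0, 0, 0, 0, 0.065, 0, 0, 0, 0, 0, 0.07, 0, 0, 0, 0, 0, 0.076, 0, 0, 0, 0, 0, 0.076, 0, 0, 0, 0, 0, 0.076, 0, 0, 0]'

```text
t: 13.1
tool_pos: [0.5319, 0.0297, 0.1331]
tool_rot: [-0.435, -3.111, 0.0]
contact_force: [0.5, -1.1, -1.7]
opening: 0.0192
grip_force: 60.2
```

```bash
python3 st.py
```

```text
13.1 y 20.73 z 0.1331 Fy -0.97 Fz -1.71
```

apply_moves --rows '[0, -0.001, 0, 0, 0, 0, 0, -0.002, 0, 0, 0, 0, 0, -0.004, 0, 0, 0, 0, 0, -0.006, 0, 0, 0, 0, 0, -0.009, 0, 0, 0, 0, 0, -0.012, 0, 0, 0, 0, 0, -0.015, 0, 0, 0, 0, 0, -0.018, 0, 0, 0, 0, 0, -0.021, 0, 0, 0, 0, 0, -0.024, 0, 0, 0, 0, 0, -0.027, 0, 0, 0, 0, 0, -0.03, 0, 0, 0, 0, 0, -0.033, 0, 0, 0, 0, 0, -0.036, 0, 0, 0, 0, 0, -0.039, 0, 0, 0, 0, 0, -0.042, 0, 0, 0, 0, 0, -0.045, 0, 0, 0, 0, 0, -0.048, 0, 0, 0, 0, 0, -0.051, 0, 0, 0, 0, 0, -0.054, 0, 0, 0, 0]'

```text
t: 15.1
tool_pos: [0.5236, 0.0003, 0.1333]
tool_rot: [0.436, 3.11, 0.008]
contact_force: [3.3, 8.1, -2.4]
opening: 0.0195
grip_force: 59.7
```

```bash
python3 st.py
```

```text
15.1 y -9.83 z 0.1333 Fy 8.65 Fz -2.42
```

apply_moves --rows '[0, -0.002, 0, 0, 0, 0, 0, -0.005, 0, 0, 0, 0, 0, -0.008, 0, 0, 0, 0, 0, -0.011, 0, 0, 0, 0, 0, -0.014, 0, 0, 0, 0, 0, -0.016, 0, 0, 0, 0, 0, -0.018, 0, 0, 0, 0, 0, -0.019, 0, 0, 0, 0]'

```text
t: 15.9
tool_pos: [0.5204, -0.0107, 0.1333]
tool_rot: [0.436, 3.11, 0.008]
contact_force: [3.9, 8.6, -3.1]
opening: 0.0193
grip_force: 59.7
```

```bash
python3 st.py
```

```text
15.9 y -21.26 z 0.1333 Fy 9.38 Fz -3.05
```

apply_moves --rows '[0, -0.0007, 0, 0, 0, 0, 0, -0.0014, 0, 0, 0, 0, 0, -0.002, 0, 0, 0, 0, 0, -0.0023, 0, 0, 0, 0]'

```text
t: 16.3
tool_pos: [0.5201, -0.012, 0.1333]
tool_rot: [0.436, 3.11, 0.008]
contact_force: [4.2, 8.8, -2.7]
opening: 0.0193
grip_force: 59.7
```

```bash
python3 st.py
```

```text
16.3 y -22.6 z 0.1333 Fy 9.58 Fz -2.66
```

apply_moves --rows '[0, -0.0004, 0, 0, 0, 0, 0, -0.0008, 0, 0, 0, 0, 0, -0.001, 0, 0, 0, 0]'

```text
t: 16.6
tool_pos: [0.5199, -0.0125, 0.1333]
tool_rot: [0.436, 3.109, 0.009]
contact_force: [3.1, 9.4, -1.7]
opening: 0.0193
grip_force: 59.7
```

```bash
python3 st.py
```

```text
16.6 y -23.09 z 0.1333 Fy 9.85 Fz -1.74
```

apply_moves --rows '[0, -0.0004, 0, 0, 0, 0, 0, -0.0008, 0, 0, 0, 0, 0, -0.0008, 0, 0, 0, 0]'

```text
t: 16.9
tool_pos: [0.5199, -0.0126, 0.1333]
tool_rot: [0.436, 3.109, 0.01]
contact_force: [3.7, 10.6, -2.7]
opening: 0.0192
grip_force: 59.7
```

```bash
python3 st.py
```

```text
16.9 y -23.2 z 0.1333 Fy 11.23 Fz -2.75
```

apply_moves --rows '[0, -0.0005, 0, 0, 0, 0, 0, -0.0005, 0, 0, 0, 0]'

```text
t: 17.1
tool_pos: [0.5199, -0.0126, 0.1333]
tool_rot: [0.436, 3.109, 0.011]
contact_force: [4.6, 10.7, -2.4]
opening: 0.0196
grip_force: 59.7
```

```bash
python3 st.py
```

```text
17.1 y -23.26 z 0.1333 Fy 11.52 Fz -2.41
```

Seated against slat 1. Back off, then lift and go over slat 3 (y about 74.8).

apply_moves --rows '[0, 0.002, 0, 0, 0, 0, 0, 0.004, 0, 0, 0, 0, 0, 0.006, 0, 0, 0, 0, 0, 0.0067, 0, 0, 0, 0, 0, 0.0067, 0, 0, 0, 0]'

```text
t: 17.6
tool_pos: [0.5202, -0.0116, 0.1332]
tool_rot: [-0.436, -3.111, 0.001]
contact_force: [0.2, -0.6, -0.9]
opening: 0.0194
grip_force: 60.2
```

```bash
python3 st.py
```

```text
17.6 y -22.18 z 0.1332 Fy -0.54 Fz -0.85
```

apply_moves --rows '[0, 0, -0.02, 0, 0, 0, 0, 0, -0.05, 0, 0, 0, 0, 0, -0.075, 0, 0, 0, 0, 0.05, -0.075, 0, 0, 0, 0, 0.1, -0.075, 0, 0, 0, 0, 0.1615, -0.075, 0, 0, 0, 0, 0.1615, -0.075, 0, 0, 0, 0, 0.1615, -0.075, 0, 0, 0, 0, 0.1615, -0.075, 0, 0, 0]'

```text
t: 18.5
tool_pos: [0.5468, 0.0813, 0.1786]
tool_rot: [0.436, 3.111, -0.001]
contact_force: [-0.2, -0.3, -0.8]
opening: 0.0192
grip_force: 60.3
```

```bash
python3 look.py w6
```

```text
18.5 [0.5468 0.0813 0.1786] yaw -15.97 [ 2.e-04 -5.e-04 -1.e+00] [-0.21 -0.26 -0.83]
[  46   44  320   28 6478] (array([430.9,  66.5]), array([191.3,  14.2]), np.float32(74.0)) y 28.3
[  0  50  63  24 934] (array([401.3, -36.5]), array([41. , 13.2]), np.float32(71.7)) y -78.9
[ 332   72   33  226 3835] (array([537. , 128.6]), array([ 14. , 152.9]), np.float32(-15.9)) y 117.2
[ 265   75   36  146 4695] (array([497.6,  96.4]), array([21. , 91.2]), np.float32(-15.8)) y 75.4
[ 106   76   61  240 7702] (array([508. ,  -5.1]), array([ 24.2, 167.6]), np.float32(-15.6)) y -19.3
[  53   78   74  263 8435] (array([510.3, -40.9]), array([ 25.1, 191.7]), np.float32(-15.8)) y -53.1
[   2   80   88  265 8469] (array([503.2, -74. ]), array([ 26.2, 196.2]), np.float32(-15.9)) y -86.9
red tool x,y,z pct [[-0.0205, -0.0204, 0.0286], [-0.012, -0.0112, 0.0294], [0.0145, -0.0, 0.0342], [0.0218, 0.0126, 0.0756], [0.0222, 0.0211, 0.1004]] tool y in board 74.43
```

apply_moves --rows '[0, 0.0008, 0.03, 0, 0, 0, 0, 0.0008, 0.045, 0, 0, 0, 0, 0.0008, 0.05, 0, 0, 0, 0, 0.0008, 0.055, 0, 0, 0, 0, 0.0008, 0.06, 0, 0, 0, 0, 0.0008, 0.065, 0, 0, 0, 0, 0.0008, 0.07, 0, 0, 0, 0, 0.0008, 0.075, 0, 0, 0, 0, 0.0008, 0.075, 0, 0, 0, 0, 0.0008, 0.075, 0, 0, 0]'

```text
t: 19.55
tool_pos: [0.547, 0.0824, 0.1332]
tool_rot: [-0.435, -3.111, 0.0]
contact_force: [-0.9, 0.2, -1.2]
opening: 0.0194
grip_force: 60.3
```

```bash
python3 st.py
```

```text
19.55 y 75.58 z 0.1332 Fy -0.09 Fz -1.19
```

apply_moves --rows '[0, -0.001, 0, 0, 0, 0, 0, -0.002, 0, 0, 0, 0, 0, -0.004, 0, 0, 0, 0, 0, -0.006, 0, 0, 0, 0, 0, -0.009, 0, 0, 0, 0, 0, -0.012, 0, 0, 0, 0, 0, -0.015, 0, 0, 0, 0, 0, -0.018, 0, 0, 0, 0, 0, -0.021, 0, 0, 0, 0, 0, -0.024, 0, 0, 0, 0, 0, -0.027, 0, 0, 0, 0, 0, -0.03, 0, 0, 0, 0, 0, -0.033, 0, 0, 0, 0, 0, -0.036, 0, 0, 0, 0, 0, -0.039, 0, 0, 0, 0, 0, -0.042, 0, 0, 0, 0, 0, -0.045, 0, 0, 0, 0, 0, -0.048, 0, 0, 0, 0, 0, -0.051, 0, 0, 0, 0, 0, -0.054, 0, 0, 0, 0]'

```text
t: 21.55
tool_pos: [0.5387, 0.0531, 0.1333]
tool_rot: [0.436, 3.109, 0.009]
contact_force: [2.7, 9.0, -3.7]
opening: 0.0191
grip_force: 59.8
```

apply_moves --rows '[0, -0.003, 0, 0, 0, 0, 0, -0.006, 0, 0, 0, 0, 0, -0.009, 0, 0, 0, 0, 0, -0.012, 0, 0, 0, 0, 0, -0.015, 0, 0, 0, 0, 0, -0.018, 0, 0, 0, 0, 0, -0.021, 0, 0, 0, 0, 0, -0.024, 0, 0, 0, 0, 0, -0.027, 0, 0, 0, 0, 0, -0.03, 0, 0, 0, 0, 0, -0.033, 0, 0, 0, 0, 0, -0.036, 0, 0, 0, 0, 0, -0.039, 0, 0, 0, 0, 0, -0.042, 0, 0, 0, 0]'

```text
t: 22.95
tool_pos: [0.5317, 0.0288, 0.1333]
tool_rot: [0.436, 3.109, 0.009]
contact_force: [3.4, 8.2, -4.1]
opening: 0.0192
grip_force: 59.9
```

```bash
python3 st.py
```

```text
22.95 y 19.86 z 0.1333 Fy 8.85 Fz -4.12
```

Contact expected near 10.75; go about 7 mm, then finely.

apply_moves --rows '[0, -0.002, 0, 0, 0, 0, 0, -0.004, 0, 0, 0, 0, 0, -0.006, 0, 0, 0, 0, 0, -0.008, 0, 0, 0, 0, 0, -0.01, 0, 0, 0, 0, 0, -0.0115, 0, 0, 0, 0, 0, -0.0125, 0, 0, 0, 0]'

```text
t: 23.65
tool_pos: [0.5297, 0.0216, 0.1333]
tool_rot: [0.436, 3.109, 0.008]
contact_force: [4.2, 9.4, -3.7]
opening: 0.0194
grip_force: 59.9
```

```bash
python3 st.py
```

```text
23.65 y 12.33 z 0.1333 Fy 10.2 Fz -3.7
```

apply_moves --rows '[0, -0.0006, 0, 0, 0, 0, 0, -0.0012, 0, 0, 0, 0, 0, -0.0018, 0, 0, 0, 0]'

```text
t: 23.95
tool_pos: [0.5294, 0.0205, 0.1334]
tool_rot: [0.436, 3.109, 0.008]
contact_force: [4.1, 8.5, -3.6]
opening: 0.0194
grip_force: 59.9
```

```bash
python3 st.py
```

```text
23.95 y 11.25 z 0.1334 Fy 9.33 Fz -3.58
```

apply_moves --rows '[0, -0.0005, 0, 0, 0, 0, 0, -0.001, 0, 0, 0, 0, 0, -0.0013, 0, 0, 0, 0]'

```text
t: 24.25
tool_pos: [0.5293, 0.0202, 0.1333]
tool_rot: [0.436, 3.109, 0.01]
contact_force: [4.4, 10.4, -4.5]
opening: 0.0196
grip_force: 59.8
```

```bash
python3 st.py
```

```text
24.25 y 10.85 z 0.1333 Fy 11.2 Fz -4.52
```

apply_moves --rows '[0, -0.0004, 0, 0, 0, 0, 0, -0.0008, 0, 0, 0, 0, 0, -0.0008, 0, 0, 0, 0]'

```text
t: 24.55
tool_pos: [0.5292, 0.02, 0.1334]
tool_rot: [0.437, 3.109, 0.011]
contact_force: [3.9, 10.8, -3.8]
opening: 0.0193
grip_force: 59.8
```

```bash
python3 st.py
```

```text
24.55 y 10.72 z 0.1334 Fy 11.45 Fz -3.77
```

apply_moves --rows '[0, 0.002, 0, 0, 0, 0, 0, 0.004, 0, 0, 0, 0, 0, 0.006, 0, 0, 0, 0, 0, 0.0067, 0, 0, 0, 0, 0, 0.0067, 0, 0, 0, 0]'

```text
t: 25.05
tool_pos: [0.5295, 0.0211, 0.1332]
tool_rot: [-0.436, -3.111, 0.001]
contact_force: [-0.4, -0.6, -1.6]
opening: 0.0193
grip_force: 60.4
```

```bash
python3 st.py
```

```text
25.05 y 11.82 z 0.1332 Fy -0.68 Fz -1.62
```

apply_moves --rows '[0, 0, -0.02, 0, 0, 0, 0, 0, -0.05, 0, 0, 0, 0, 0, -0.08, 0, 0, 0, 0, 0, -0.1, 0, 0, 0, 0.1, 0.463, -0.1, 0, 0, 0, 0.1, 0.463, -0.1, 0, 0, 0, 0.1, 0.463, -0.1, 0, 0, 0, 0.1, 0.463, -0.1, 0, 0, 0, 0.1, 0.463, -0.1, 0, 0, 0, 0.1, 0.463, -0.1, 0, 0, 0, 0.1, 0.463, -0.1, 0, 0, 0, 0.1, 0.463, -0.1, 0, 0, 0, 0.1, 0.463, -0.1, 0, 0, 0, 0.1, 0.463, -0.1, 0, 0, 0, 0.1, 0.463, -0.1, 0, 0, 0]'

```text
t: 26.55
tool_pos: [0.5484, 0.3038, 0.1933]
tool_rot: [0.438, 3.111, -0.0]
contact_force: [-0.1, 0.6, -0.9]
opening: 0.0192
grip_force: 60.5
```

```bash
python3 look.py w7; python3 -c "
from h import *
im,d=ctrl.get_image('top');C=cam('top');cv2.imwrite('pics/t7.png',im)
from edges import edges
for r in (range(205,235,3),):
  print(edges(im,C,[(0,1)],[0]) if 0 else '')
P=cloud(d,C);bm=(bamboo(im)&(abs(P[...,2]-.046)<.02)).astype(np.uint8)
cv2.imwrite('pics/t7c.png',np.clip(cv2.resize(im[165:295,130:350],None,fx=3.4,fy=3.4,interpolation=cv2.INTER_CUBIC)*1.6,0,255).astype(np.uint8))"
```

```text
26.55 [0.5484 0.3038 0.1933] yaw -16.03 [-0.e+00 -1.e-04 -1.e+00] [-0.11  0.59 -0.92]
[  34  169   37   95 1087] (array([499.4, 141.3]), array([13.9, 73.7]), np.float32(-15.6)) y 119.1
red tool x,y,z pct [[-0.02, -0.0204, 0.0286], [-0.0114, -0.0107, 0.0294], [0.0147, -0.0, 0.034], [0.0218, 0.0112, 0.0752], [0.0222, 0.0203, 0.0956]] tool y in board 288.8
```

View pics/w7.png

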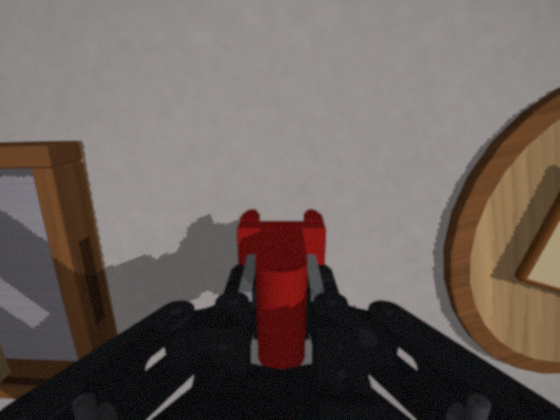

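apply_moves --rows '[0, 0, 0.06, 0, 0, 0, 0, 0, 0.11, 0, 0, 0, 0, 0, 0.13, 0, 0, 0, 0, 0, 0.138, 0, 0, 0, 0, 0, 0.142, 0, 0, 0, 0, 0, 0.145, 0, 0, 0, 0, 0, 0.145, 0, 0, 0]'

```text
t: 27.35
tool_pos: [0.549, 0.3053, 0.1076]
tool_rot: [0.435, 3.109, 0.002]
contact_force: [0.4, 0.2, -0.9]
opening: 0.0195
grip_force: 60.6
```

Slightly above (≈1 mm) still; lower a little more until touch.

apply_moves --rows '[0, 0, 0.001, 0, 0, 0, 0, 0, 0.002, 0, 0, 0, 0, 0, 0.002, 0, 0, 0]'

```text
t: 27.65
tool_pos: [0.5488, 0.3053, 0.1062]
tool_rot: [0.435, 3.11, 0.001]
contact_force: [0.0, -1.0, 3.9]
opening: 0.0195
grip_force: 61.0
```

Touching. Open, then rise.

apply_moves --rows '[0, 0, 0, 0, 0, 0, 0, 0, 0, 0, 0, 0, 0, 0, 0, 0, 0, 0, 0, 0, 0, 0, 0, 0, 0, 0, 0, 0, 0, 0, 0, 0, 0, 0, 0, 0, 0, 0, 0, 0, 0, 0, 0, 0, 0, 0, 0, 0, 0, 0, 0, 0, 0, 0, 0, 0, 0, 0, 0, 0]' --grip 1

```text
t: 28.65
tool_pos: [0.5482, 0.305, 0.105]
tool_rot: [-0.436, -3.111, 0.0]
contact_force: [-0.2, -0.0, 0.5]
opening: 0.0854
grip_force: 0.0
```

apply_moves --rows '[0, 0, -0.04, 0, 0, 0, 0, 0, -0.1, 0, 0, 0, 0, 0, -0.18, 0, 0, 0, 0, 0, -0.26, 0, 0, 0, 0.15, -0.28, -0.3, 0, 0, 0, 0.15, -0.28, -0.3, 0, 0, 0, 0.15, -0.28, -0.3, 0, 0, 0, 0.15, -0.28, -0.3, 0, 0, 0, 0.15, -0.28, -0.3, 0, 0, 0, 0.15, -0.28, -0.3, 0, 0, 0]'

```text
t: 29.65
tool_pos: [0.4153, 0.1678, 0.2856]
tool_rot: [0.437, 3.109, 0.002]
contact_force: [-0.1, 0.2, -0.9]
opening: 0.0855
grip_force: 0.0
```

```bash
python3 look.py w8
```

```text
29.65 [0.4153 0.1678 0.2856] yaw -16.0 [ 2.1e-03  7.0e-04 -1.0e+00] [-0.11  0.18 -0.95]
[ 180  287   24   93 1187] (array([554.7,  16.3]), array([ 22.5, 131.8]), np.float32(-16.1)) y 14.1
red tool x,y,z pct [[-0.1092, 0.1459, 0.2086], [-0.1042, 0.1469, 0.2099], [-0.0824, 0.1591, 0.2363], [-0.0681, 0.1724, 0.2609], [-0.0676, 0.1855, 0.2727]] tool y in board 121.4
```

View pics/w8.png

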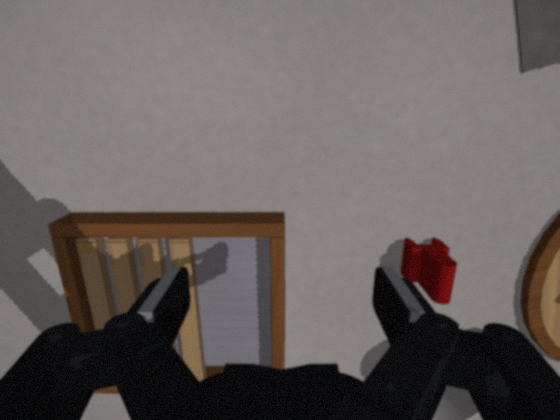

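```bash
python3 -c "
from edges import *
o=ctrl.get_obs(); im=cv2.imread('pics/w8.png'); C=cam('wrist',o)
for e in edges(im,C,[(74,108),(104,140),(135,168),(164,200)],range(243,264,2)): print(e)"
```

```text
(array([-95.4 , -69.74]), np.float64(-82.57), np.float64(25.7))
(array([-64.83, -37.21]), np.float64(-51.02), np.float64(27.6))
(array([-30.77,  -4.62]), np.float64(-17.69), np.float64(26.1))
(array([ 2.61, 27.59]), np.float64(15.1), np.float64(25.0))
```

```bash
python3 -c "
from station import ctrl
print(ctrl.finish_job())"
```

```text
the job is handed in; nothing more can be done
None
```

I set all three loose slats with the spacer block and stood it upright on the bare table beside the board, then handed the job in; no verdict came back. Each slat stopped on felt contact at about 34 mm from the one before. The last wrist picture, read through shadow, gave rougher spacings of 31 to 33 mm. The jar and mug were not touched.

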